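# Put the finished boring bit back in its graded index

### The arm

A 6-joint arm with a two-finger parallel gripper is mounted at the origin on the work surface. World frame = base frame: x ahead of the robot, y to its left, z up, the work surface at z = 0. Lengths are in m, angles in rad, forces in N, time in s.
With the tool pointing down it reaches from about 0.375 to 0.925 m from the base axis. Payload 5.7 kg.
Tool frame: the origin (TCP) lies midway between the tips of the shut fingers; the grasp point (between the pads) lies 19 mm behind it; z points along the fingers, x is the direction in which the jaws open and shut, and the axes are right-handed (so a half turn about z gives the same grasp; the last joint's range is limited). The gripper opens to 85 mm and grips with 20 to 120 N. Pads are 22 mm wide; open, the fingers measure 114 mm over their backs; the gripper's body (76 mm by 85 mm) begins 54 mm behind the grasp point. The pads swing forward as they close: fully open they stand 13 mm farther back than shut.
Start: joints at [-0.115, 0.359, 1.51, -0, 1.272, -0.115], TCP at [0.6, -0, 0.202] pointing down, gripper open.
Joint ranges: [-2.97, 2.97], [-1.01, 2.36], [0.21, 2.38], [-0.96, 4.11], [0.2, 2.71], [-2.98, 2.98]. Speed limits (rad/s): [2.39, 2.39, 3.14, 3.14, 3.14, 3.14].

### API

Orientations are given as [roll, pitch, yaw] about the fixed x, y, z axes, in that order (R = Rz(yaw) Ry(pitch) Rx(roll)).
In Python, from workcell import manip, optics gives the robot as it stands.
- The arm moves only by the shell command python3 -m handwheel 'ROWS' [OPENING] [FORCE]. ROWS is JSON, a list of rows, each an object with "linear": the shift along the tool's x, y, z in cm, a list of three; "delta_rot": the turn, a rotation vector about the tool's x, y, z in degrees, a list of three. In form: [{"linear": [dx, dy, dz], "delta_rot": [ax, ay, az]}, ...]. A call has 1 to 8 rows; each row shifts and turns the commanded pose from where the row before left it, along the tool's axes as they then stand; what a row does not reach is not made up. A row lasts 1/8 s, in which the tool goes at most 62.5 mm and 10.7 degrees, less where a joint would pass 70% of its speed; a pose out of reach is approached as far as the arm can. A call with a gripper value outside its range is refused whole. OPENING is the closure, from 0 (fully open) to 1 (shut), set as the call begins (- or left out, the last holds). The fingers move at their own pace and stop on an object; FORCE is the grip in N (left out, the last holds). Time passes only in rows, so rows that do not move let the fingers close. It gives the time, the measured TCP pose, the force and the opening at its end, in the units of the state.
- manip.read_state(): the state, without advancing time (a new reading comes with each control period).
- optics.grab_frame(name): name is "scene" or "side" or "wrist"; returns a dict with "image" (420x560x3 uint8, red, green, blue), "intrinsics" (3x3 intrinsics, pixels), "rvec" (rotation vector, rad) and "tvec" (3), from world to camera coordinates, as OpenCV has them; the wrist camera has in their place "mount" (4x4, takes a point from camera to tool coordinates, whose origin is the TCP and whose axes are the tool frame's). Camera axes: x right, y down, z forward; pixel columns grow to the right and rows downward; lengths in m; the calibration is good to about 2 mm. A picture is of the moment at which its call begins: read the wrist's pose just before it. There is no depth.
- manip.finish_job(): hands the job in, once; it reports no verdict.
The state is a dict: "time_s": time; "joint_pos": joint angles; "joint_vel": joint speeds; "effort": joint torques, N m; "tool_pos": TCP position; "tool_rot": TCP orientation; "contact_force": force on the tool from outside, world axes, zero at the start; "moment": the same for the moment, N m; "finger_gap": opening from 0.0 (shut) to 1.0 (fully open).
Only numpy, scipy, OpenCV 4.12 (cv2) and the standard library are available. Lean on these libraries where they do the work, as an engineer would, in place of code of your own. Each camera call takes 0.05 s, during which the arm holds its last target.

### The job

The boring bit standing in the round steel cup is finished with: put it back into the drill index, in the hole of the graded row that matches its diameter, upright and fully home with its stop collar down flat on the bar. The bar has shifted along its tray, so feel for the hole with light pressure rather than forcing the bit. Leave the other bit in its square wooden block and everything else on the bench where it is.

Things in the scene. Friction and masses are not known exactly. Their poses are not given: they have to be found in the camera images.
- index: The drill index, fixed: grey steel tray (66 x 256 mm, rim 18 mm high) holding a beech bar 56 x 184 mm whose flat top is 58 mm above the bench. Origin: centre of the tray's underside, on the bench; z up, y along the row, x across. A bit is home when its collar rests on the bar's top: its point is then 65.5 mm above the bench. Contact force of bit on index must stay below 40 N.
- row (a point): Nominal middle of the row of holes, on the bar's top; axes as the tray's. Five holes on the tray's centre line (x = 0) for 10, 13, 16, 19, 22 mm bits, nominally at y = +72, +36, 0, -36, -72 mm from here; each 1 mm wider than its bit, 50 mm deep. A bit fits its own hole or, wrongly and loosely, a larger one. A 10 mm bit fills the 10 mm hole, reaching 90 mm above the bench.
- bar_end (a point): Nominal place of the 10 mm hole, on the bar's top, fixed to the tray. The bar with all its holes is jammed 4 to 22 mm from its nominal place towards +y (this end), by a different amount each time; the poses given are the tray's and do not show it. So slide the bit's end lightly along the bar's top, on the centre line, until it drops into the hole. The bar does not move below 40 N.
- bit13_mid (a point): Flat-ended steel bit, about 90 g, end down, shank up: fluted body 13 mm diameter x 45 mm (1.5 mm chamfer), stop collar 30 mm diameter x 10 mm, then plain shank 12 mm diameter x 50 mm (grip here). Site on its axis at half height, 52.5 mm above the lower end; the shank runs 2.5 to 52.5 mm above it. z up. Belongs in the 13 mm hole. Stands in the cup or the block, the 19 mm bit in the other.
- bit19_mid (a point): Flat-ended steel bit, about 150 g, end down, shank up: fluted body 19 mm diameter x 45 mm (1.5 mm chamfer), stop collar 30 mm diameter x 10 mm, then plain shank 12 mm diameter x 50 mm (grip here). Site on its axis at half height, 52.5 mm above the lower end; the shank runs 2.5 to 52.5 mm above it. z up. Belongs in the 19 mm hole. Stands in the cup or the block, the 13 mm bit in the other.
- cup: Round steel cup fixed to the bench: foot 72 mm across and 5 mm high, tube 48 mm across, top 58 mm above the bench, bore 21 mm down to the foot. A bit hangs in it by its collar, lower end 13 mm above the bench. Origin: centre of the underside, on the bench; z up. The bit standing in it is the one to put away.
- block: Square wooden block 70 x 70 mm, 58 mm high, fixed to the bench, with one 21 mm hole in the middle of its top, 52 mm deep, in which the other bit hangs by its collar; that bit stays. Origin: centre of the underside, on the bench; z up.
- slice_a: Bystander: log slice, dark bark edge, 100 mm across, 22 thick. Origin: its underside. Leave it alone.
- slice_b: Bystander: log slice, dark bark edge, 84 mm across, 20 thick. Origin: its underside. Leave it alone.
- chuck_key: Bystander: steel T-shaped chuck key lying by the index, about 90 mm long, 18 mm high. Origin: its underside. Leave it alone.
- brush: Bystander: hand brush lying flat. Origin: its underside. Leave it alone.
- guide_block: Bystander: pale wooden block 60 x 110 x 45 mm with two holes (not part of the job). Origin: its underside. Leave it alone.
- glue: Bystander: white bottle 52 mm across, 130 mm tall. Origin: its underside. Leave it alone.
Things that resemble listed ones, but are neither listed nor needed, are in the scene too. Leave any orange look-alike of the part that bears bit19_mid alone. What is shaped like the part that bears bit13_mid but yellow is not meant.

How it is judged:
By the outcome, as a careful person would: the job done as asked, in the order asked, and still so for the second after the job is handed in, with the robot touching nothing.
It also fails if it takes over 51 s, if anything falls off the work surface, if the arm or the gripper's body presses on something with over 40 N, if the wrist force passes 120 N, or if a joint passes its speed limit or range.

## Working session

There is one attempt and no reset: what is moved stays moved. The work goes in short steps, Python scripts to look and compute and a shell command to move; the robot and the scene stay as the last step left them, time stands still between calls to the robot, and variables do not carry over. Pictures are saved under pics/ and viewed, and the job is handed in when it is done.

```bash
mkdir -p pics; ls; python3 - <<'E'
from workcell import manip, optics
import cv2,numpy as np,pickle
s=manip.read_state();print(s)
for n in["scene","side","wrist"]:
    f=optics.grab_frame(n);cv2.imwrite(f"pics/{n}0.png",f["image"][:,:,::-1]);pickle.dump(f,open(f"pics/{n}0.pkl","wb"))
    print(n,f["intrinsics"].tolist(),[ (k,np.array(f[k]).tolist()) for k in f if k in("rvec","tvec","mount")])
E
```

```text
pics
{'time_s': 0.0, 'joint_pos': array([-1.15106953e-01,  3.59514177e-01,  1.51144825e+00, -2.60308280e-05,
        1.27249820e+00, -1.15090976e-01]), 'joint_vel': array([-0.00052174, -0.00051208, -0.00070645, -0.00026195, -0.00197403,
        0.00073275]), 'effort': array([ 1.96551155e-03, -5.27614331e+01, -2.78626120e+01, -6.37880498e-05,
        1.32890840e-02, -2.81424428e-05]), 'tool_pos': array([5.99256724e-01, 6.40333334e-05, 2.01342158e-01]), 'tool_rot': array([-3.14140284e+00,  1.85847351e-03, -8.12735945e-06]), 'contact_force': array([-0.31539665, -0.58496584, -0.47518673]), 'moment': array([ 0.01111495,  0.00651376, -0.02473896]), 'finger_gap': 1.0056667784931062}
scene [[460.99530941737095, 0.0, 279.8185671246043], [0.0, 460.99530941737095, 205.24787666693092], [0.0, 0.0, 1.0]] [('rvec', [2.306364097093172, 0.7120904241294492, -0.2540600661263957]), ('tvec', [-0.4779304780830865, -0.24850680316793783, 1.337277428236826])]
side [[388.3084274580978, 0.0, 273.948606833939], [0.0, 388.3084274580978, 212.962915591621], [0.0, 0.0, 1.0]] [('rvec', [0.6260844798527505, -2.5560678302454165, 1.2573691119881474]), ('tvec', [0.5167330273690686, 0.25412288309853337, 0.7415306485552534])]
wrist [[303.2042784629225, 0.0, 277.69801003987044], [0.0, 303.2042784629225, 209.12452700485701], [0.0, 0.0, 1.0]] [('mount', [[0.9999996886775634, 0.00028112663465462543, -0.0007373008817683103, 6.256563487927469e-05], [-7.805697253402399e-05, 0.9650423385908613, 0.26209402632297624, -0.06741097562651356], [0.0007852081787701311, -0.26209388717575083, 0.9650420600954236, -0.17184116513328437], [0.0, 0.0, 0.0, 1.0]])]
```

View pics/scene0.png

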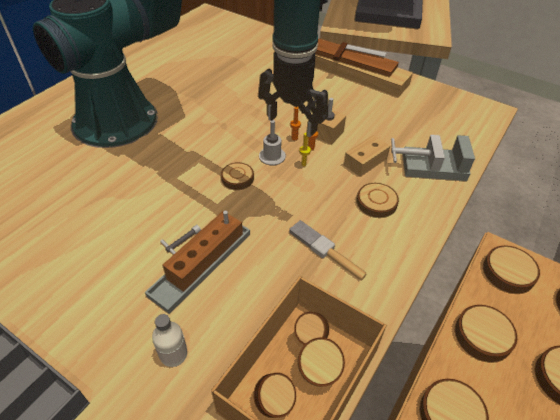

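View pics/side0.png

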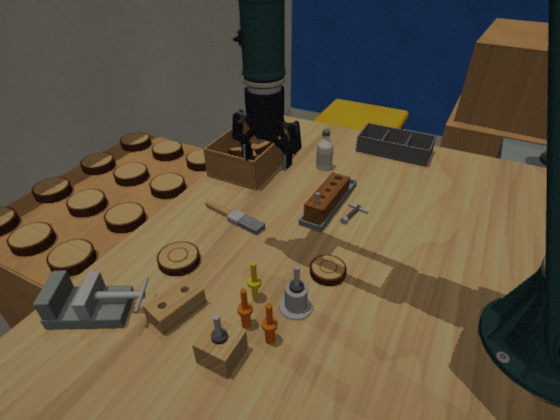

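View pics/wrist0.png

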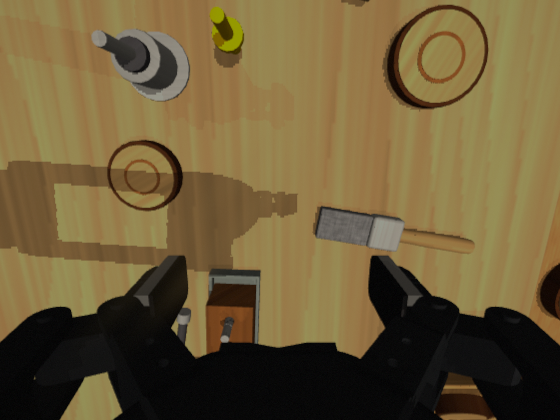

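The scene view shows the cup with its bit at about (272,150), and the index at about (205,250) with the 10 mm bit at its far (+y) end. Orange and yellow look-alikes stand near (300,140). I'll zoom in to measure.

```bash
python3 - <<'E'
import cv2
def crop(n,x0,y0,x1,y1,k):
    im=cv2.imread(f"pics/{n}0.png")[y0:y1,x0:x1]; return cv2.resize(im,None,fx=k,fy=k,interpolation=cv2.INTER_CUBIC)
cv2.imwrite("pics/c1.png",crop("scene",140,110,340,310,3)[:600])
cv2.imwrite("pics/c2.png",crop("side",180,160,380,360,3))
cv2.imwrite("pics/c3.png",crop("wrist",80,0,280,110,4)[:440])
cv2.imwrite("pics/c4.png",crop("wrist",150,250,300,360,5)[:550])
E
```

```text
(no output)
```

View pics/c1.png

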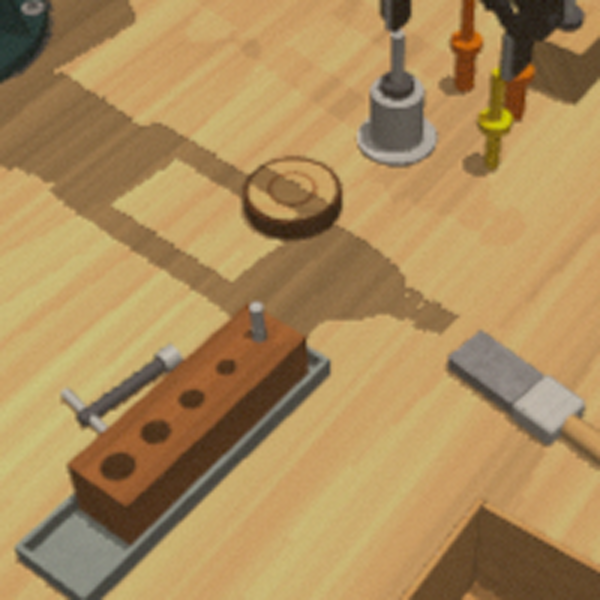

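View pics/c2.png

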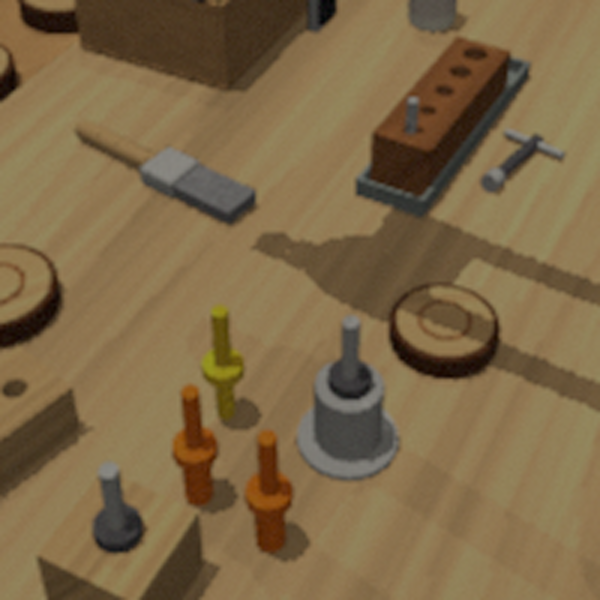

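View pics/c3.png

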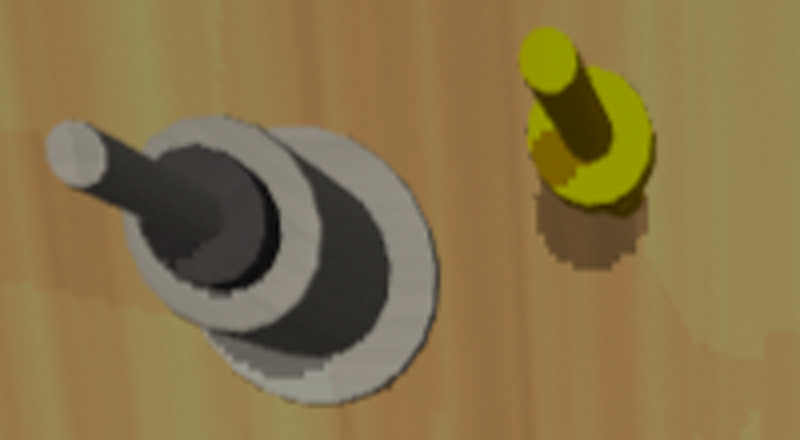

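View pics/c4.png

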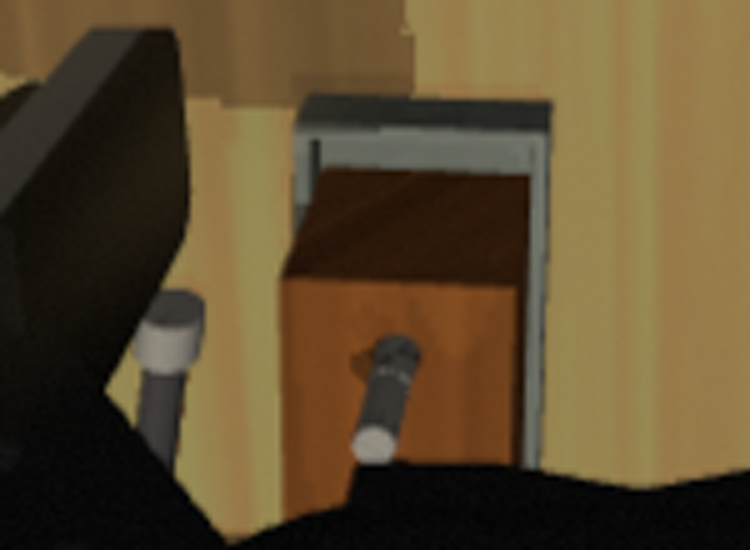

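```bash
cat > h.py <<'E'
import cv2,numpy as np,pickle
from scipy.spatial.transform import Rotation as R
def camw(f,s=None):
    if "mount" in f:
        T=np.eye(4);T[:3,:3]=R.from_euler('xyz',s['tool_rot']).as_matrix();T[:3,3]=s['tool_pos'];T=T@np.array(f['mount']);return T[:3,:3],T[:3,3]
    M=cv2.Rodrigues(np.array(f['rvec'],float))[0];return M.T,-M.T@np.array(f['tvec']).ravel()
def ray(f,uv,s=None):
    A,c=camw(f,s);d=A@np.linalg.solve(np.array(f['intrinsics']),[uv[0],uv[1],1.]);return c,d/np.linalg.norm(d)
def onz(f,uv,z,s=None):
    c,d=ray(f,uv,s);return c+d*(z-c[2])/d[2]
def tri(rays):
    A=0;b=0
    for c,d in rays:
        P=np.eye(3)-np.outer(d,d);A=A+P;b=b+P@c
    return np.linalg.solve(A,b)
E
python3 - <<'E'
from h import *
F={n:pickle.load(open(f"pics/{n}0.pkl","rb")) for n in["scene","side","wrist"]}
s={'tool_pos':np.array([.599257,.000064,.201342]),'tool_rot':[-3.141403,.001858,0]}
np.set_printoptions(precision=4,suppress=True)
sc=lambda x,y:(x/3+140-.33,y/3+110-.33)
sd=lambda x,y:(x/3+180-.33,y/3+160-.33)
w3=lambda x,y:(x/4+80-.4,y/4-.4)
w4=lambda x,y:(x/5+150-.4,y/5+250-.4)
print("shank",onz(F['wrist'],w3(77,154),.118,s),onz(F['side'],sd(350,322),.118),onz(F['scene'],sc(398,36),.118))
print("tri",tri([ray(F['wrist'],w3(77,154),s),ray(F['side'],sd(350,322)),ray(F['scene'],sc(398,36))]))
print("cuptop",onz(F['wrist'],w3(225,225),.058,s))
for n,a,b in[("22",(118,466),(474,54)),("19",(156,431),(460,72)),("16",(191,398),(444,91)),("13",(227,366),(428,110)),("10",(260,338),(415,131))]:
    print(n,onz(F['scene'],sc(*a),.058),onz(F['side'],sd(*b),.058))
print("10top",onz(F['wrist'],w4(375,444),.09,s),"side",onz(F['side'],sd(412,100),.09),onz(F['scene'],sc(257,307),.09))
print("baredge L/R", onz(F['wrist'],w4(284,278),.058,s),onz(F['wrist'],w4(518,288),.058,s))
print("tray outer +y rim", onz(F['wrist'],w4(297,133),.018,s),onz(F['wrist'],w4(550,133),.018,s))
print("tray scene corners",[onz(F['scene'],sc(*p),.018)for p in[(18,550),(90,595),(328,360)]])
E
```

```text
shank [0.4635 0.1323 0.118 ] [0.4636 0.1328 0.118 ] [0.4659 0.1266 0.118 ]
tri [0.4635 0.1314 0.1158]
cuptop [0.4643 0.1324 0.058 ]
22 [ 0.5343 -0.3028  0.058 ] [ 0.5349 -0.2997  0.058 ]
19 [ 0.5358 -0.2664  0.058 ] [ 0.5355 -0.2641  0.058 ]
16 [ 0.5369 -0.2309  0.058 ] [ 0.5371 -0.2276  0.058 ]
13 [ 0.5392 -0.1942  0.058 ] [ 0.5386 -0.1928  0.058 ]
10 [ 0.5421 -0.1603  0.058 ] [ 0.5366 -0.158   0.058 ]
10top [ 0.5408 -0.1561  0.09  ] side [ 0.5409 -0.1572  0.09  ] [ 0.5411 -0.159   0.09  ]
baredge L/R [ 0.5147 -0.1356  0.058 ] [ 0.5699 -0.1381  0.058 ]
tray outer +y rim [ 0.5099 -0.1188  0.018 ] [ 0.5753 -0.1187  0.018 ]
tray scene corners [array([ 0.5019, -0.3739,  0.018 ]), array([ 0.565 , -0.3718,  0.018 ]), array([ 0.5743, -0.1229,  0.018 ])]
```

```bash
python3 -m handwheel '[{"linear":[-2.72,-2.64,0],"delta_rot":[0,0,0]},{"linear":[-2.72,-2.64,0],"delta_rot":[0,0,0]},{"linear":[-2.72,-2.64,0],"delta_rot":[0,0,0]},{"linear":[-2.72,-2.64,0],"delta_rot":[0,0,0]},{"linear":[-2.72,-2.64,0],"delta_rot":[0,0,0]},{"linear":[0,0,0],"delta_rot":[0,0,0]},{"linear":[0,0,0],"delta_rot":[0,0,0]}]' 0.4 40
python3 - <<'E'
from workcell import manip, optics
from h import *
np.set_printoptions(precision=4,suppress=True)
s=manip.read_state();print(s['time_s'],s['tool_pos'],s['tool_rot'],s['joint_pos'],s['finger_gap'],s['contact_force'])
for n in["side","wrist"]:
    if n=="wrist": s=manip.read_state()
    f=optics.grab_frame(n);cv2.imwrite(f"pics/{n}1.png",f["image"][:,:,::-1]);pickle.dump((f,s),open(f"pics/{n}1.pkl","wb"))
E
```

```text
time_s: 1.02
tool_pos: [0.4645, 0.1319, 0.2023]
tool_rot: [3.141, -0.001, 0.001]
contact_force: [0.8, -0.4, 0.8]
finger_gap: 0.6
1.025 [0.4645 0.1319 0.2023] [ 3.1413 -0.0006  0.0006] [ 0.1337  0.1891  1.7551 -0.0004  1.1968  0.1333] 0.6004607873325727 [ 0.8472 -0.4047  0.7817]
```

View pics/wrist1.png

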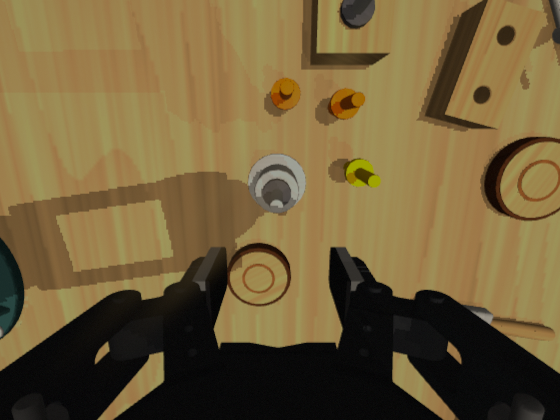

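View pics/side1.png

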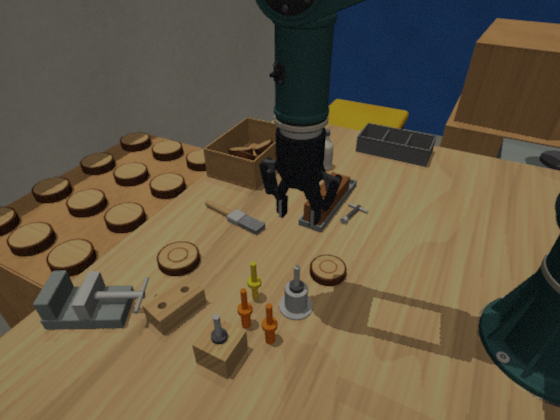

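```bash
python3 - <<'E'
from h import *
np.set_printoptions(precision=4,suppress=True)
f,s=pickle.load(open("pics/wrist1.pkl","rb"))
im=f['image'];cv2.imwrite("pics/c5.png",cv2.resize(im[60:240,220:400,::-1],None,fx=3.3,fy=3.3,interpolation=cv2.INTER_CUBIC))
print(onz(f,(277,203.5),.118,s),onz(f,(277,184),.058,s),onz(f,(277,182),.005,s))
print('yellow',onz(f,(374,181),.105,s),onz(f,(344,103),.055,s),onz(f,(286,92),.055,s))
E
```

```text
[0.4641 0.1346 0.118 ] [0.464  0.1407 0.058 ] [0.4639 0.1334 0.005 ]
yellow [0.5511 0.1521 0.105 ] [0.5308 0.2219 0.055 ] [0.4729 0.2321 0.055 ]
```

View pics/c5.png

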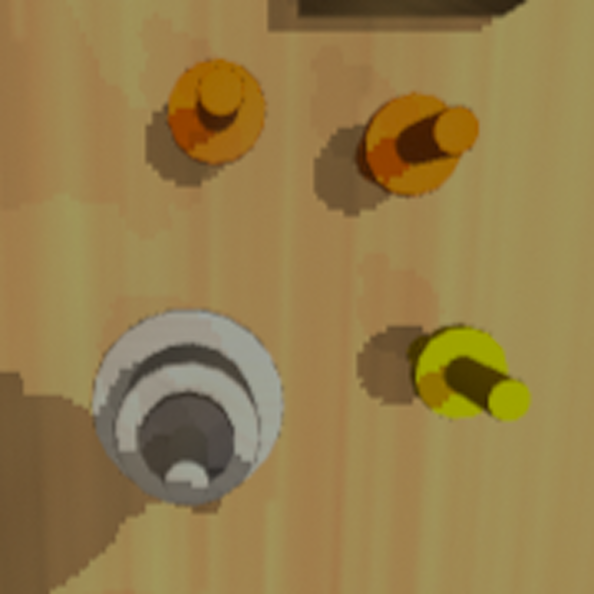

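The cup and bit axis is at about (0.464, 0.133), from the shank top at px (277,204). The yellow look-alike at x≈0.55 is clear of the half-open fingers. Next I go down.

```bash
python3 -m handwheel '[{"linear":[-0.05,-0.1,3],"delta_rot":[0,0,0]},{"linear":[0,0,3],"delta_rot":[0,0,0]},{"linear":[0,0,3],"delta_rot":[0,0,0]},{"linear":[0,0,2],"delta_rot":[0,0,0]},{"linear":[0,0,1.2],"delta_rot":[0,0,0]},{"linear":[0,0,0],"delta_rot":[0,0,0]},{"linear":[0,0,0],"delta_rot":[0,0,0]}]'
python3 -m handwheel '[{"linear":[0,0,0],"delta_rot":[0,0,0]},{"linear":[0,0,0],"delta_rot":[0,0,0]},{"linear":[0,0,0],"delta_rot":[0,0,0]},{"linear":[0,0,0],"delta_rot":[0,0,0]},{"linear":[0,0,0],"delta_rot":[0,0,0]},{"linear":[0,0,0],"delta_rot":[0,0,0]}]' 1 60
python3 - <<'E'
from workcell import optics
import cv2
f=optics.grab_frame("side");cv2.imwrite("pics/side2.png",cv2.resize(f["image"][200:360,200:380,::-1],None,fx=3.3,fy=3.3))
E
```

```text
time_s: 2.0
tool_pos: [0.4643, 0.1329, 0.0808]
tool_rot: [-3.141, -0.001, -0.0]
contact_force: [-0.0, -1.0, 0.5]
finger_gap: 0.597
time_s: 2.75
tool_pos: [0.4638, 0.1331, 0.0808]
tool_rot: [-3.141, -0.001, 0.0]
contact_force: [-1.2, -0.4, 5.6]
finger_gap: 0.094
```

View pics/side2.png

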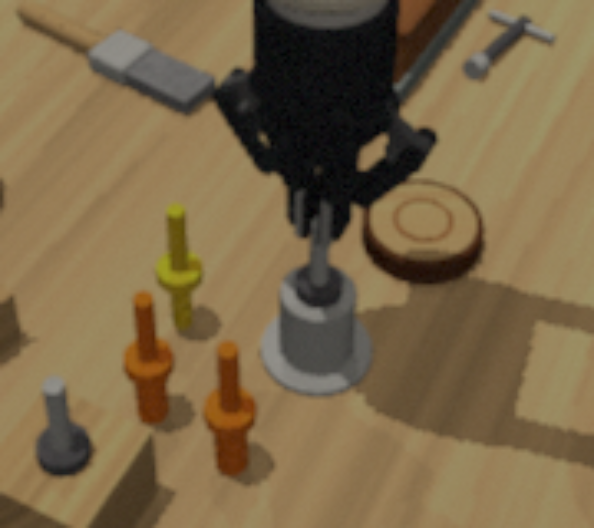

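```bash
python3 -m handwheel '[{"linear":[0,0,-1],"delta_rot":[0,0,0]},{"linear":[0,0,-2],"delta_rot":[0,0,0]},{"linear":[0,0,-3],"delta_rot":[0,0,0]},{"linear":[0,0,-3],"delta_rot":[0,0,0]},{"linear":[0,0,-2],"delta_rot":[0,0,0]},{"linear":[0,0,0],"delta_rot":[0,0,0]},{"linear":[0,0,0],"delta_rot":[0,0,0]}]'
python3 - <<'E'
from workcell import optics,manip
import cv2,pickle
s=manip.read_state();pickle.dump(s,open("pics/s3.pkl","wb"));print(s['tool_pos'],s['contact_force'])
for n in["side","scene"]:
  f=optics.grab_frame(n);pickle.dump(f,open(f"pics/{n}3.pkl","wb"))
  a=f["image"][150:330,200:380] if n=="side" else f["image"][20:200,180:360]
  cv2.imwrite(f"pics/{n}3.png",cv2.resize(a[:,:,::-1],None,fx=3.3,fy=3.3,interpolation=cv2.INTER_CUBIC))
E
```

```text
time_s: 3.68
tool_pos: [0.4628, 0.1329, 0.1896]
tool_rot: [3.141, 0.001, 0.0]
contact_force: [-0.2, 0.0, -1.2]
finger_gap: 0.096
[0.46279343 0.132906   0.1895992 ] [-0.15463721  0.01488183 -1.22638583]
```

View pics/side3.png

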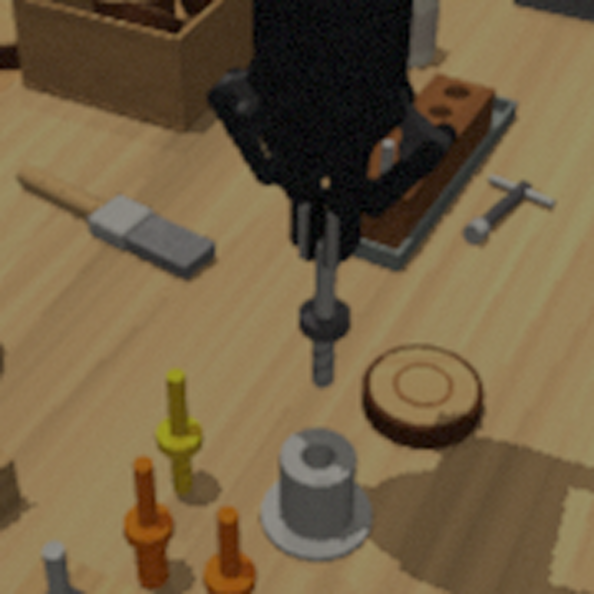

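View pics/scene3.png

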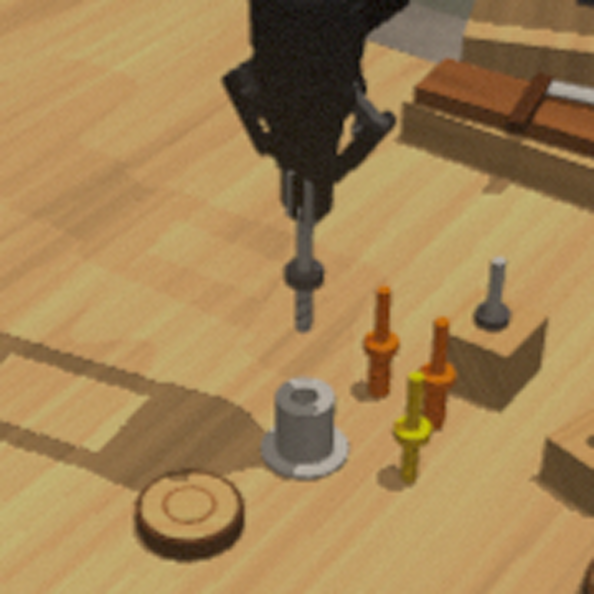

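The bit is lifted and upright. The body-to-collar width ratio is about 20/48, so roughly 12.5 mm: it is the 13 mm bit and goes in the second hole. I'll triangulate its lower end and collar.

```bash
python3 - <<'E'
from h import *
np.set_printoptions(precision=4,suppress=True)
sd=pickle.load(open("pics/side3.pkl","rb"));sc=pickle.load(open("pics/scene3.pkl","rb"));s=pickle.load(open("pics/s3.pkl","rb"))
a=lambda x,y:(x/3.3+200-.35,y/3.3+150-.35);b=lambda x,y:(x/3.3+180-.35,y/3.3+20-.35)
for n,p,q in[("end",(323,380),(304,326)),("collar top",(325,312),(304,269))]:
    r=[ray(sd,a(*p)),ray(sc,b(*q))];t=tri(r);print(n,t,t-s['tool_pos'],[np.linalg.norm(np.cross(t-c,d)) for c,d in r])
E
```

```text
end [0.4616 0.1309 0.1233] [-0.0012 -0.002  -0.0663] [np.float64(0.0004039583185848961), np.float64(0.00040395831858503357)]
collar top [0.4623 0.1297 0.1755] [-0.0005 -0.0032 -0.0141] [np.float64(0.0004808888041670159), np.float64(0.00048088880416690484)]
```

```bash
python3 -m handwheel '[{"linear":[0.95,2.5,0],"delta_rot":[0,0,0]},{"linear":[0.95,4.5,0],"delta_rot":[0,0,0]},{"linear":[0.95,5,0],"delta_rot":[0,0,0]},{"linear":[0.95,5,0],"delta_rot":[0,0,0]},{"linear":[0.95,5,0],"delta_rot":[0,0,0]},{"linear":[0.95,5,0],"delta_rot":[0,0,0]},{"linear":[0.95,3,0],"delta_rot":[0,0,0]},{"linear":[0.95,1.8,0],"delta_rot":[0,0,0]}]'
python3 -m handwheel '[{"linear":[0,0,2],"delta_rot":[0,0,0]},{"linear":[0,0,2],"delta_rot":[0,0,0]},{"linear":[0,0,1],"delta_rot":[0,0,0]},{"linear":[0,0,0],"delta_rot":[0,0,0]},{"linear":[0,0,0],"delta_rot":[0,0,0]}]'
python3 - <<'E'
from workcell import optics,manip
import cv2,pickle
for n in["side","scene","wrist"]:
  s=manip.read_state();f=optics.grab_frame(n);pickle.dump((f,s),open(f"pics/{n}4.pkl","wb"))
  im=f["image"]
  a=im[100:260,250:410] if n=="side" else im[150:310,140:300] if n=="scene" else im
  cv2.imwrite(f"pics/{n}4.png",cv2.resize(a[:,:,::-1],None,fx=3.5,fy=3.5,interpolation=cv2.INTER_CUBIC) if n!="wrist" else a[:,:,::-1])
print(s['tool_pos'],s['tool_rot'],s['contact_force'])
E
```

```text
time_s: 4.78
tool_pos: [0.5392, -0.1863, 0.189]
tool_rot: [-3.141, 0.002, -0.002]
contact_force: [-0.9, -0.6, -0.4]
finger_gap: 0.093
time_s: 5.4
tool_pos: [0.54, -0.1849, 0.1407]
tool_rot: [3.141, -0.001, 0.0]
contact_force: [-0.5, -0.7, -0.4]
finger_gap: 0.089
[ 0.54010799 -0.18515389  0.14100145] [ 3.14093079e+00 -1.29092608e-03  2.53499635e-04] [ 0.37775333 -0.42771725 -1.88576937]
```

View pics/side4.png

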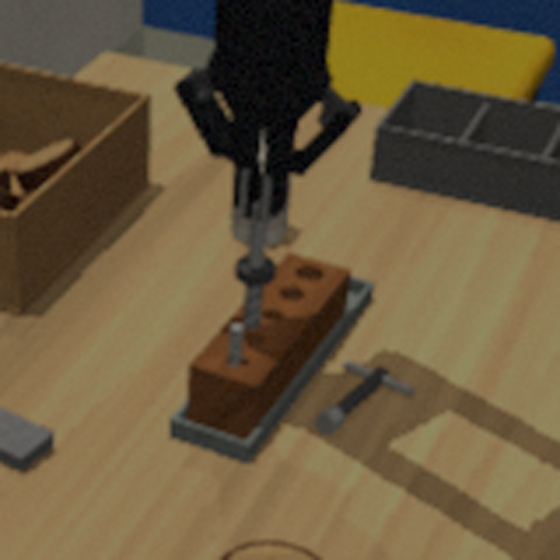

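View pics/scene4.png

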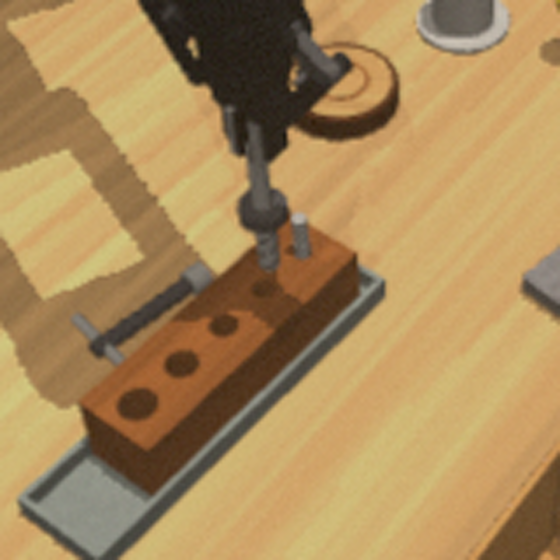

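View pics/wrist4.png

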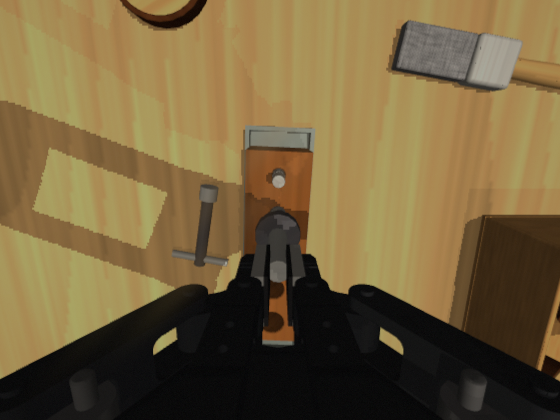

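```bash
python3 - <<'E'
from h import *
np.set_printoptions(precision=4,suppress=True)
sd,s=pickle.load(open("pics/side4.pkl","rb"));sc,_=pickle.load(open("pics/scene4.pkl","rb"))
a=lambda x,y:(x/3.5+250-.35,y/3.5+100-.35);b=lambda x,y:(x/3.5+140-.35,y/3.5+150-.35)
r=[ray(sd,a(252,323)),ray(sc,b(268,264))];t=tri(r);print(t,[np.linalg.norm(np.cross(t-c,d)) for c,d in r])
print(onz(sd,a(252,323),.073),onz(sc,b(268,264),.073),"hole",onz(sc,b(265,288),.058), "10", onz(sc,b(302,254),.058))
E
```

```text
[ 0.5395 -0.1888  0.0746] [np.float64(0.0004687236306480484), np.float64(0.0004687236306479798)]
[ 0.5407 -0.1907  0.073 ] [ 0.5381 -0.188   0.073 ] hole [ 0.5397 -0.1948  0.058 ] 10 [ 0.5412 -0.1605  0.058 ]
```

```bash
python3 -m handwheel '[{"linear":[0,-0.4,0],"delta_rot":[0,0,0]},{"linear":[0,0,0.6],"delta_rot":[0,0,0]},{"linear":[0,0,0.5],"delta_rot":[0,0,0]},{"linear":[0,0,0],"delta_rot":[0,0,0]}]'
python3 -m handwheel '[{"linear":[0,0,0.1],"delta_rot":[0,0,0]},{"linear":[0,0,0.1],"delta_rot":[0,0,0]}]'
python3 -m handwheel '[{"linear":[0,0,0.1],"delta_rot":[0,0,0]},{"linear":[0,0,0],"delta_rot":[0,0,0]}]'
```

```text
time_s: 6.05
tool_pos: [0.5389, -0.1808, 0.1284]
tool_rot: [-3.141, 0.001, 0.0]
contact_force: [-0.6, -0.4, -0.3]
finger_gap: 0.091
time_s: 6.3
tool_pos: [0.5396, -0.1811, 0.1272]
tool_rot: [3.141, -0.0, -0.0]
contact_force: [0.5, -0.2, -1.5]
finger_gap: 0.093
time_s: 6.55
tool_pos: [0.5394, -0.181, 0.1261]
tool_rot: [-3.142, 0.0, -0.0]
contact_force: [-0.3, -0.5, -0.9]
finger_gap: 0.095
```

```bash
python3 -m handwheel '[{"linear":[0,0,0.1],"delta_rot":[0,0,0]},{"linear":[0,0,0],"delta_rot":[0,0,0]}]'
python3 -m handwheel '[{"linear":[0,0,0.05],"delta_rot":[0,0,0]},{"linear":[0,0,0],"delta_rot":[0,0,0]}]'
```

```text
time_s: 6.8
tool_pos: [0.54, -0.1813, 0.1258]
tool_rot: [3.141, -0.001, 0.0]
contact_force: [-0.4, 0.2, 3.7]
finger_gap: 0.089
time_s: 7.05
tool_pos: [0.5404, -0.1815, 0.1257]
tool_rot: [3.141, -0.002, 0.0]
contact_force: [0.5, -0.4, 7.7]
finger_gap: 0.091
```

Contact at about 8 N with TCP z 0.1257. Now I slide along the row.

```bash
python3 -m handwheel '[{"linear":[-0.01,0.1,0],"delta_rot":[0,0,0]},{"linear":[0,0.1,0],"delta_rot":[0,0,0]},{"linear":[-0.01,0.1,0],"delta_rot":[0,0,0]}]'
python3 -m handwheel '[{"linear":[0,0.1,0],"delta_rot":[0,0,0]},{"linear":[-0.01,0.1,0],"delta_rot":[0,0,0]}]'
python3 -m handwheel '[{"linear":[0,0.1,0],"delta_rot":[0,0,0]},{"linear":[-0.01,0.1,0],"delta_rot":[0,0,0]}]'
```

```text
time_s: 7.42
tool_pos: [0.5403, -0.1844, 0.1257]
tool_rot: [3.141, -0.002, -0.0]
contact_force: [-1.2, 0.6, 6.3]
finger_gap: 0.093
time_s: 7.68
tool_pos: [0.5403, -0.1864, 0.1257]
tool_rot: [3.141, -0.002, -0.0]
contact_force: [0.5, -0.4, 5.5]
finger_gap: 0.096
time_s: 7.92
tool_pos: [0.5401, -0.1883, 0.1256]
tool_rot: [3.141, -0.002, -0.0]
contact_force: [1.1, 1.0, 5.9]
finger_gap: 0.097
```

```bash
python3 -m handwheel '[{"linear":[0,0.1,0],"delta_rot":[0,0,0]},{"linear":[-0.01,0.1,0],"delta_rot":[0,0,0]}]'
python3 -m handwheel '[{"linear":[0,0.1,0],"delta_rot":[0,0,0]},{"linear":[0,0,0],"delta_rot":[0,0,0]}]'
python3 -m handwheel '[{"linear":[0,0.1,0],"delta_rot":[0,0,0]},{"linear":[0,0,0],"delta_rot":[0,0,0]}]'
```

```text
time_s: 8.18
tool_pos: [0.5399, -0.1902, 0.1255]
tool_rot: [3.141, -0.002, -0.0]
contact_force: [0.9, 1.0, 5.0]
finger_gap: 0.09
time_s: 8.43
tool_pos: [0.5399, -0.1912, 0.1254]
tool_rot: [3.141, -0.002, -0.0]
contact_force: [-0.5, 0.5, 5.8]
finger_gap: 0.09
time_s: 8.68
tool_pos: [0.5398, -0.1922, 0.1253]
tool_rot: [3.141, -0.002, -0.0]
contact_force: [-0.3, -0.2, 4.6]
finger_gap: 0.098
```

```bash
python3 -m handwheel '[{"linear":[-0.01,0.1,0],"delta_rot":[0,0,0]},{"linear":[0,0,0],"delta_rot":[0,0,0]}]'
python3 -m handwheel '[{"linear":[0,0.1,0],"delta_rot":[0,0,0]},{"linear":[0,0,0],"delta_rot":[0,0,0]}]'
python3 -m handwheel '[{"linear":[0,0.1,0],"delta_rot":[0,0,0]},{"linear":[0,0,0],"delta_rot":[0,0,0]}]'
```

```text
time_s: 8.93
tool_pos: [0.5396, -0.1931, 0.1253]
tool_rot: [3.141, -0.001, -0.0]
contact_force: [0.7, 0.8, 5.4]
finger_gap: 0.094
time_s: 9.18
tool_pos: [0.5396, -0.1941, 0.1252]
tool_rot: [3.141, -0.001, -0.0]
contact_force: [0.4, 1.7, 6.1]
finger_gap: 0.094
time_s: 9.43
tool_pos: [0.5394, -0.1951, 0.1251]
tool_rot: [3.141, -0.001, -0.0]
contact_force: [0.8, 1.0, 6.5]
finger_gap: 0.095
```

```bash
cat > look.py <<'E'
import sys
from workcell import optics,manip
import cv2,pickle
k=sys.argv[1]
for n in["side","scene"]:
  s=manip.read_state();f=optics.grab_frame(n);pickle.dump((f,s),open(f"pics/{n}{k}.pkl","wb"))
  im=f["image"]
  a=im[130:240,270:380] if n=="side" else im[180:290,150:260]
  cv2.imwrite(f"pics/{n}{k}.png",cv2.resize(a[:,:,::-1],None,fx=5,fy=5,interpolation=cv2.INTER_CUBIC))
print(s['tool_pos'],s['contact_force'],s['moment'])
E
python3 look.py 5
```

```text
[ 0.53936221 -0.19509006  0.12506784] [0.95222553 2.4032818  5.08118033] [ 0.36086561 -0.12559938  0.01057295]
```

View pics/side5.png

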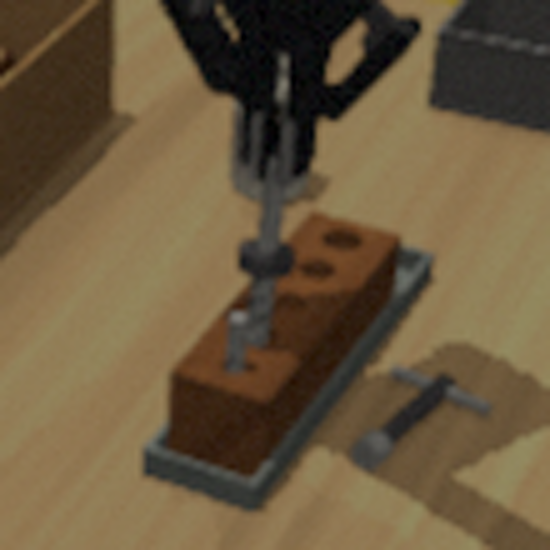

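View pics/scene5.png

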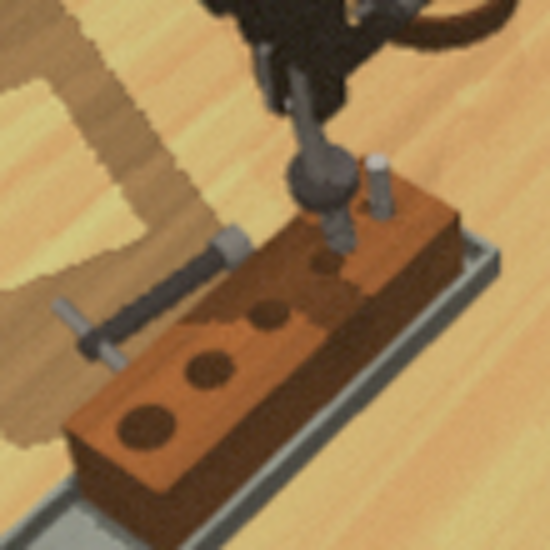

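The bit end has stuck on the bar, so the bit has pivoted in the jaws and now leans. I'll measure the lean, then bring it upright.

```bash
cat > axis.py <<'E'
from h import *
import sys
np.set_printoptions(precision=4,suppress=True)
def ax(k,se,sce,sct,scc,fx=5,so=(270,130),co=(150,180)):
    sd,s=pickle.load(open(f"pics/side{k}.pkl","rb"));sc,_=pickle.load(open(f"pics/scene{k}.pkl","rb"))
    a=lambda p:(p[0]/fx+so[0]-.4,p[1]/fx+so[1]-.4);b=lambda p:(p[0]/fx+co[0]-.4,p[1]/fx+co[1]-.4)
    e=tri([ray(sd,a(se)),ray(sc,b(sce))]);c=tri([ray(sd,a(sct)),ray(sc,b(scc))])
    v=c-e;print("end",e,"collar",c,"len",np.linalg.norm(v),"tilt deg x,y",np.degrees(np.arctan2(v[:2],v[2])),"tool",s['tool_pos'])
    return e,c
E
python3 - <<'E'
from axis import *
ax("5",(256,342),(343,247),(266,258),(322,178))   # collar mid
ax("5",(256,342),(343,247),(284,70),(294,70))   # upper shank
E
```

```text
end [ 0.5394 -0.1846  0.0575] collar [ 0.539  -0.1906  0.1076] len 0.05047161501769211 tilt deg x,y [-0.4672 -6.8353] tool [ 0.5394 -0.1951  0.1251]
end [ 0.5394 -0.1846  0.0575] collar [ 0.5504 -0.2151  0.201 ] len 0.14716635324325833 tilt deg x,y [  4.3869 -11.9877] tool [ 0.5394 -0.1951  0.1251]
```

```bash
python3 - <<'E'
from axis import *
sc,_=pickle.load(open("pics/scene5.pkl","rb"))
b=lambda p:(p[0]/5+150-.4,p[1]/5+180-.4)
for p in[(343,247),(327,262),(269,314),(210,369),(146,426)]:print(onz(sc,b(p),.058))
E
python3 -m handwheel '[{"linear":[0,-0.2,0],"delta_rot":[0,0,0]},{"linear":[0.01,-0.2,0],"delta_rot":[0,0,0]},{"linear":[0.01,-0.2,0],"delta_rot":[0,0,0]},{"linear":[0.01,-0.2,0],"delta_rot":[0,0,0]}]'
python3 -m handwheel '[{"linear":[0.01,-0.2,0],"delta_rot":[0,0,0]},{"linear":[0.01,-0.2,0],"delta_rot":[0,0,0]},{"linear":[0.01,-0.2,0],"delta_rot":[0,0,0]},{"linear":[0,0,0],"delta_rot":[0,0,0]}]'
python3 look.py 6
```

```text
[ 0.5395 -0.185   0.058 ]
[ 0.5392 -0.1954  0.058 ]
[ 0.5371 -0.231   0.058 ]
[ 0.5358 -0.2666  0.058 ]
[ 0.5336 -0.3027  0.058 ]
time_s: 10.02
tool_pos: [0.5398, -0.1874, 0.1255]
tool_rot: [3.141, -0.001, 0.0]
contact_force: [-0.5, 0.3, 8.9]
finger_gap: 0.091
time_s: 10.52
tool_pos: [0.5402, -0.1815, 0.1257]
tool_rot: [3.14, -0.001, 0.0]
contact_force: [-0.6, 0.8, 8.6]
finger_gap: 0.093
[ 0.54013176 -0.18158048  0.12568174] [-0.63069888  0.8519735   8.79728317] [-0.00890539  0.16922494 -0.01088155]
```

View pics/side6.png

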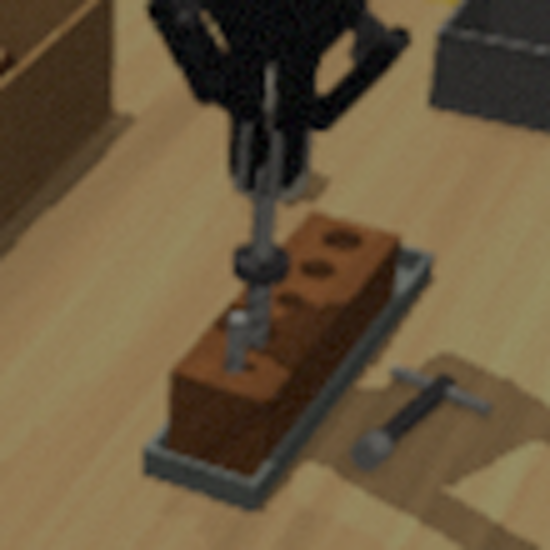

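View pics/scene6.png

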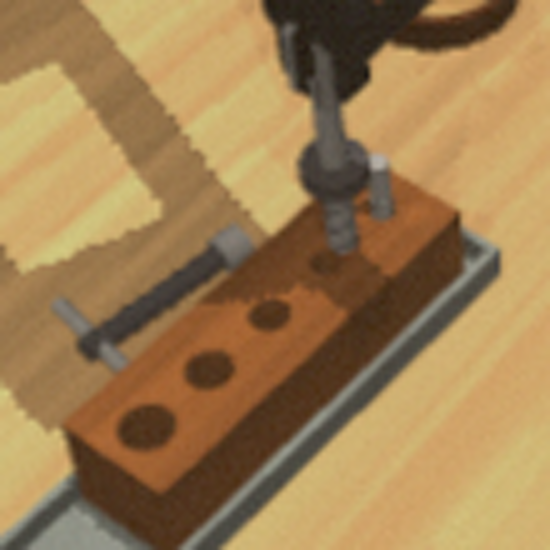

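```bash
python3 - <<'E'
from axis import *
ax("6",(256,342),(343,247),(261,264),(335,169))
E
python3 -m handwheel '[{"linear":[0,0,0],"delta_rot":[0,0,0]},{"linear":[0,0,-0.5],"delta_rot":[0,0,0]},{"linear":[0,0,-0.5],"delta_rot":[0,0,0]},{"linear":[0,0,0],"delta_rot":[0,0,0]}]' 1 120
python3 look.py 7
python3 - <<'E'
from workcell import optics,manip
import cv2,pickle
s=manip.read_state();f=optics.grab_frame("wrist");pickle.dump((f,s),open("pics/wrist7.pkl","wb"))
cv2.imwrite("pics/wrist7.png",cv2.resize(f["image"][140:360,220:340,::-1],None,fx=2.7,fy=2.7,interpolation=cv2.INTER_CUBIC))
E
```

```text
end [ 0.5394 -0.1846  0.0575] collar [ 0.5396 -0.1838  0.1075] len 0.05000821555544702 tilt deg x,y [0.227  0.9162] tool [ 0.5402 -0.1815  0.1257]
time_s: 11.12
tool_pos: [0.5394, -0.181, 0.1347]
tool_rot: [3.142, 0.0, -0.0]
contact_force: [-1.4, 0.3, -1.1]
finger_gap: 0.057
[ 0.53927677 -0.18094638  0.13450893] [ 0.06088215 -0.24199188 -0.55719015] [-0.0248974   0.0119059  -0.00504292]
```

View pics/side7.png

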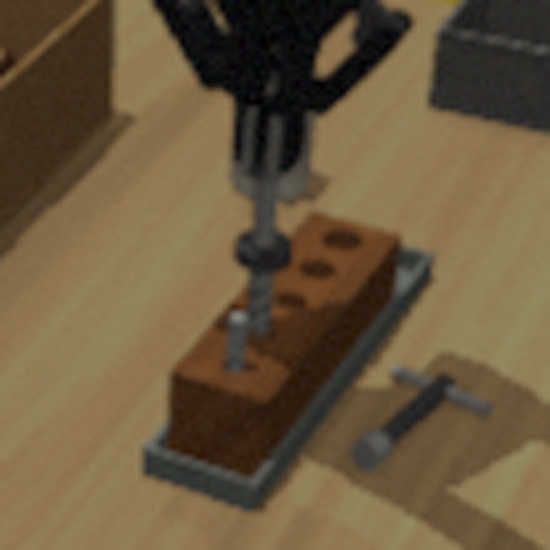

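View pics/scene7.png

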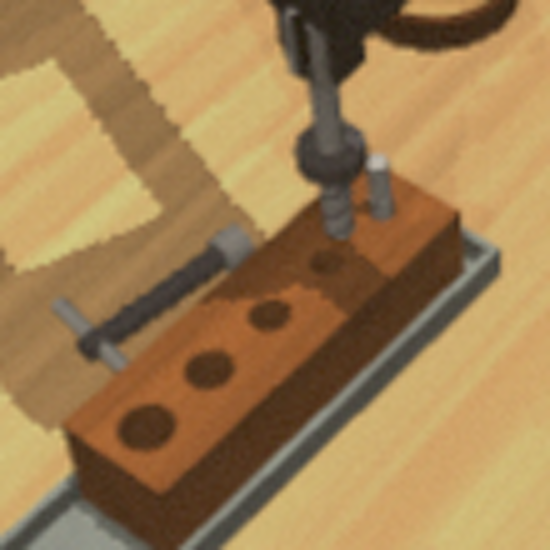

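View pics/wrist7.png

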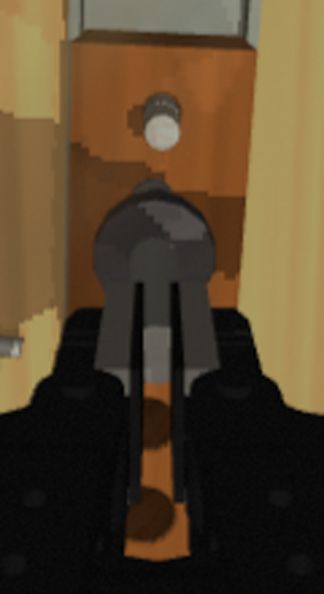

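Upright again, now held at 120 N. In the scene view the hole is about 10 mm further along. I'll hop to about 3 mm short of it and touch more lightly.

```bash
python3 -m handwheel '[{"linear":[-0.03,0.7,0],"delta_rot":[0,0,0]},{"linear":[0,0,0.6],"delta_rot":[0,0,0]},{"linear":[0,0,0.2],"delta_rot":[0,0,0]},{"linear":[0,0,0],"delta_rot":[0,0,0]}]'
python3 -m handwheel '[{"linear":[0,0,0.05],"delta_rot":[0,0,0]},{"linear":[0,0,0],"delta_rot":[0,0,0]}]'
python3 -m handwheel '[{"linear":[0,0,0.05],"delta_rot":[0,0,0]},{"linear":[0,0,0],"delta_rot":[0,0,0]}]'
```

```text
time_s: 11.78
tool_pos: [0.5389, -0.1879, 0.1263]
tool_rot: [-3.141, 0.001, -0.0]
contact_force: [0.1, 0.7, -1.2]
finger_gap: 0.053
time_s: 12.02
tool_pos: [0.5392, -0.1879, 0.1262]
tool_rot: [-3.142, 0.0, 0.0]
contact_force: [0.1, -0.2, -1.0]
finger_gap: 0.056
time_s: 12.28
tool_pos: [0.5393, -0.1881, 0.126]
tool_rot: [3.141, -0.0, 0.0]
contact_force: [-0.6, -0.7, 1.8]
finger_gap: 0.055
```

```bash
python3 -m handwheel '[{"linear":[0,0.1,0.01],"delta_rot":[0,0,0]},{"linear":[0,0,0],"delta_rot":[0,0,0]}]'
python3 -m handwheel '[{"linear":[0,0.1,0],"delta_rot":[0,0,0]},{"linear":[0,0,0],"delta_rot":[0,0,0]}]'
python3 -m handwheel '[{"linear":[0,0.1,0],"delta_rot":[0,0,0]},{"linear":[0,0,0],"delta_rot":[0,0,0]}]'
```

```text
time_s: 12.52
tool_pos: [0.5393, -0.1892, 0.1259]
tool_rot: [3.141, -0.0, -0.0]
contact_force: [-0.2, 0.3, 4.4]
finger_gap: 0.06
time_s: 12.78
tool_pos: [0.5393, -0.1902, 0.1258]
tool_rot: [3.141, -0.0, -0.0]
contact_force: [-1.3, 0.1, 4.8]
finger_gap: 0.055
time_s: 13.02
tool_pos: [0.5393, -0.1912, 0.1257]
tool_rot: [3.142, -0.0, -0.0]
contact_force: [-0.3, -0.1, 4.7]
finger_gap: 0.059
```

```bash
python3 -m handwheel '[{"linear":[0,0.1,0],"delta_rot":[0,0,0]},{"linear":[0,0,0],"delta_rot":[0,0,0]}]'
python3 look.py 8
```

```text
time_s: 13.28
tool_pos: [0.5393, -0.1921, 0.1256]
tool_rot: [3.142, -0.0, -0.0]
contact_force: [-1.1, -0.0, 5.1]
finger_gap: 0.06
[ 0.53926693 -0.19203083  0.12561934] [-0.43904513 -0.2674237   5.04214121] [0.12823536 0.1695371  0.04035096]
```

View pics/scene8.png

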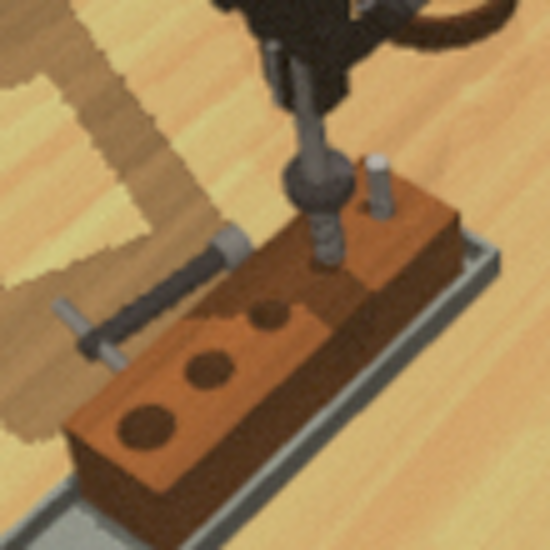

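View pics/side8.png

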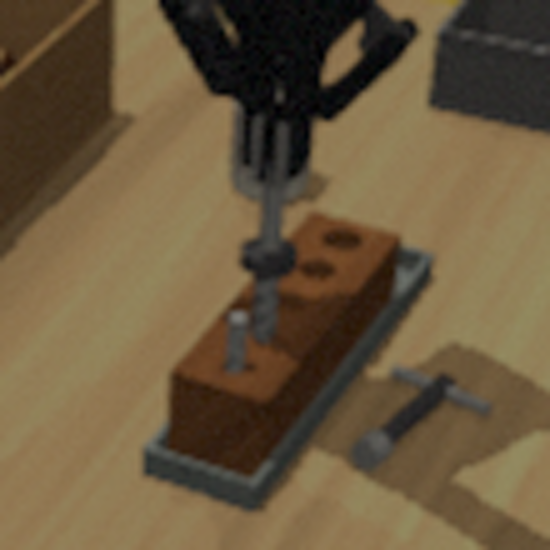

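The end is now about 2 mm from the hole centre, with under 2° of lean. Continuing.

```bash
python3 -m handwheel '[{"linear":[0,0,-0.15],"delta_rot":[0,0,0]},{"linear":[0,0.15,0],"delta_rot":[0,0,0]},{"linear":[0,0,0.1],"delta_rot":[0,0,0]},{"linear":[0,0,0.05],"delta_rot":[0,0,0]},{"linear":[0,0,0],"delta_rot":[0,0,0]}]'
python3 -m handwheel '[{"linear":[0,0,0.05],"delta_rot":[0,0,0]},{"linear":[0,0,0],"delta_rot":[0,0,0]}]'
```

```text
time_s: 14.0
tool_pos: [0.539, -0.1935, 0.1254]
tool_rot: [-3.141, 0.0, -0.0]
contact_force: [-0.5, 0.8, -1.3]
finger_gap: 0.055
time_s: 14.25
tool_pos: [0.5392, -0.1935, 0.1251]
tool_rot: [3.142, 0.0, 0.0]
contact_force: [0.5, -0.2, -0.8]
finger_gap: 0.054
```

No force below the contact height, so the end is dropping in. Feeling down.

```bash
python3 -m handwheel '[{"linear":[0,0,0.05],"delta_rot":[0,0,0]},{"linear":[0,0,0.05],"delta_rot":[0,0,0]},{"linear":[0,0,0],"delta_rot":[0,0,0]}]'
python3 -m handwheel '[{"linear":[0,0,0.05],"delta_rot":[0,0,0]},{"linear":[0,0,0],"delta_rot":[0,0,0]}]'
```

```text
time_s: 14.62
tool_pos: [0.5394, -0.1935, 0.1242]
tool_rot: [3.142, -0.0, -0.0]
contact_force: [0.2, 0.5, -0.2]
finger_gap: 0.054
time_s: 14.88
tool_pos: [0.5393, -0.1935, 0.1236]
tool_rot: [3.142, -0.0, -0.0]
contact_force: [0.8, 0.2, -0.5]
finger_gap: 0.057
```

```bash
python3 -m handwheel '[{"linear":[0,0,0.1],"delta_rot":[0,0,0]},{"linear":[0,0,0.1],"delta_rot":[0,0,0]},{"linear":[0,0,0],"delta_rot":[0,0,0]}]'
python3 -m handwheel '[{"linear":[0,0,0.2],"delta_rot":[0,0,0]},{"linear":[0,0,0.2],"delta_rot":[0,0,0]},{"linear":[0,0,0],"delta_rot":[0,0,0]}]'
python3 look.py 9
```

```text
time_s: 15.25
tool_pos: [0.5391, -0.1935, 0.1214]
tool_rot: [-3.141, 0.0, 0.0]
contact_force: [0.7, 0.3, -0.5]
finger_gap: 0.053
time_s: 15.62
tool_pos: [0.539, -0.1934, 0.1173]
tool_rot: [-3.141, 0.0, -0.0]
contact_force: [0.6, 0.4, -2.0]
finger_gap: 0.051
[ 0.539055   -0.19342748  0.11738136] [ 0.69640455 -0.39247078 -1.70992439] [ 0.08830944 -0.24198353 -0.02381059]
```

View pics/scene9.png

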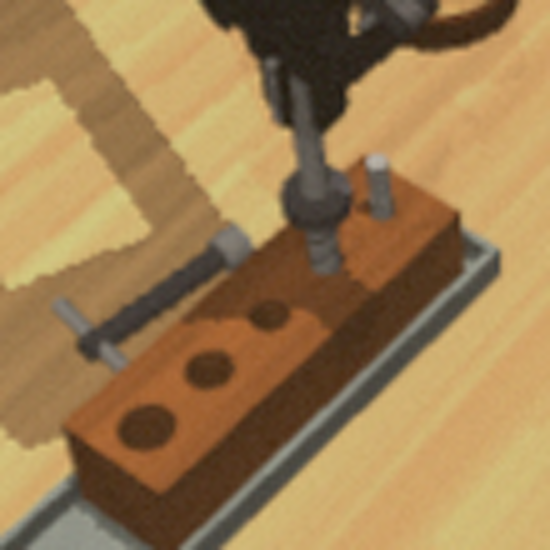

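View pics/side9.png

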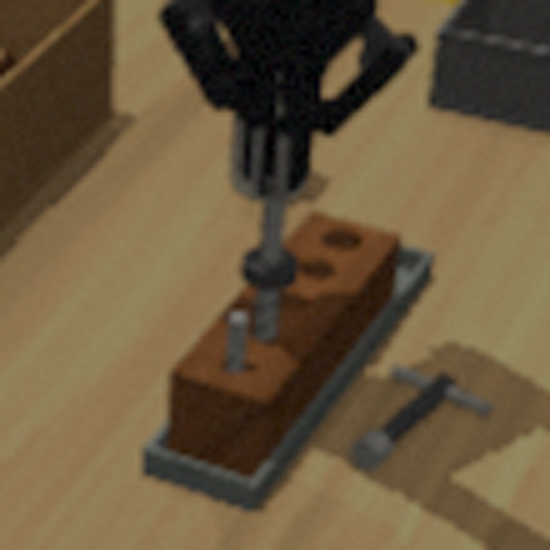

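The bit is in the 13 mm hole by about 8 mm. Continuing down while watching the forces.

```bash
python3 -m handwheel '[{"linear":[0,0,0.3],"delta_rot":[0,0,0]},{"linear":[0,0,0.3],"delta_rot":[0,0,0]},{"linear":[0,0,0.3],"delta_rot":[0,0,0]}]'
python3 -m handwheel '[{"linear":[0,0,0.3],"delta_rot":[0,0,0]},{"linear":[0,0,0.3],"delta_rot":[0,0,0]},{"linear":[0,0,0],"delta_rot":[0,0,0]}]'
```

```text
time_s: 16.1
tool_pos: [0.5391, -0.1935, 0.1083]
tool_rot: [-3.142, 0.0, 0.0]
contact_force: [0.1, -0.1, -0.4]
finger_gap: 0.054
time_s: 16.48
tool_pos: [0.539, -0.1934, 0.1023]
tool_rot: [-3.141, 0.0, -0.0]
contact_force: [0.2, 0.9, -1.7]
finger_gap: 0.051
```

```bash
python3 -m handwheel '[{"linear":[0,0,0.3],"delta_rot":[0,0,0]},{"linear":[0,0,0.3],"delta_rot":[0,0,0]},{"linear":[0,0,0.3],"delta_rot":[0,0,0]},{"linear":[0,0,0],"delta_rot":[0,0,0]}]'
python3 -m handwheel '[{"linear":[0,0,0.3],"delta_rot":[0,0,0]},{"linear":[0,0,0.3],"delta_rot":[0,0,0]},{"linear":[0,0,0.3],"delta_rot":[0,0,0]},{"linear":[0,0,0],"delta_rot":[0,0,0]}]'
```

```text
time_s: 16.98
tool_pos: [0.539, -0.1934, 0.0932]
tool_rot: [-3.141, 0.0, -0.0]
contact_force: [0.7, 0.6, -1.7]
finger_gap: 0.058
time_s: 17.48
tool_pos: [0.5391, -0.1934, 0.0843]
tool_rot: [-3.141, 0.0, -0.0]
contact_force: [0.9, 1.0, -1.8]
finger_gap: 0.053
```

```bash
python3 -m handwheel '[{"linear":[0,0,0.15],"delta_rot":[0,0,0]},{"linear":[0,0,0.1],"delta_rot":[0,0,0]},{"linear":[0,0,0],"delta_rot":[0,0,0]}]'
python3 -m handwheel '[{"linear":[0,0,0.05],"delta_rot":[0,0,0]},{"linear":[0,0,0],"delta_rot":[0,0,0]}]'
python3 -m handwheel '[{"linear":[0,0,0.05],"delta_rot":[0,0,0]},{"linear":[0,0,0],"delta_rot":[0,0,0]}]'
```

```text
time_s: 17.85
tool_pos: [0.5391, -0.1935, 0.082]
tool_rot: [-3.142, 0.0, -0.0]
contact_force: [-0.5, 0.0, -1.5]
finger_gap: 0.055
time_s: 18.1
tool_pos: [0.5391, -0.1935, 0.0816]
tool_rot: [-3.142, 0.0, 0.0]
contact_force: [0.6, -0.2, -0.8]
finger_gap: 0.055
time_s: 18.35
tool_pos: [0.5392, -0.1935, 0.0813]
tool_rot: [3.142, -0.0, -0.0]
contact_force: [-0.2, 0.2, 1.6]
finger_gap: 0.056
```

```bash
python3 -m handwheel '[{"linear":[0,0,0.05],"delta_rot":[0,0,0]},{"linear":[0,0,0],"delta_rot":[0,0,0]}]'
python3 -m handwheel '[{"linear":[0,0,0.03],"delta_rot":[0,0,0]},{"linear":[0,0,0],"delta_rot":[0,0,0]}]'
python3 look.py 10
```

```text
time_s: 18.6
tool_pos: [0.5392, -0.1935, 0.0812]
tool_rot: [3.142, -0.0, 0.0]
contact_force: [-1.6, 2.5, 6.5]
finger_gap: 0.056
time_s: 18.85
tool_pos: [0.5393, -0.1934, 0.0811]
tool_rot: [3.142, -0.0, 0.0]
contact_force: [-1.3, 3.0, 8.8]
finger_gap: 0.053
[ 0.53923105 -0.19345414  0.08113664] [-2.01163401  2.5163095   8.44333829] [ 3.27688777e-01  4.33193737e-01 -2.99505095e-06]
```

View pics/scene10.png

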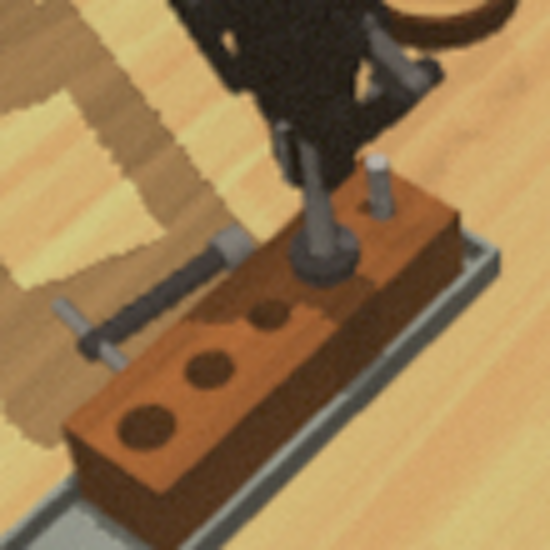

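View pics/side10.png

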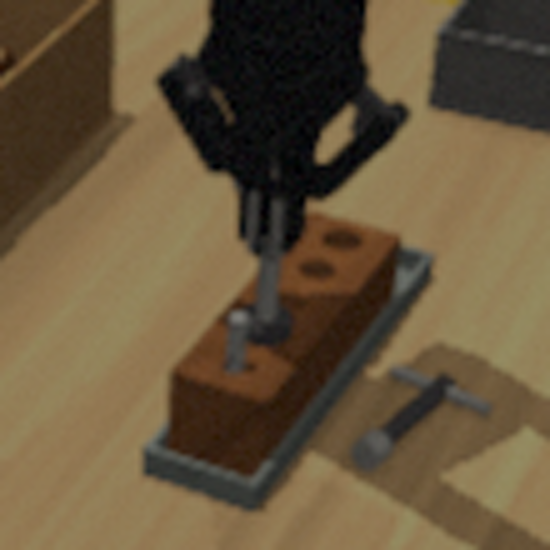

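The collar is down on the bar. I'll release and back off upward.

```bash
python3 -m handwheel '[{"linear":[0,0,-0.03],"delta_rot":[0,0,0]},{"linear":[0,0,0],"delta_rot":[0,0,0]},{"linear":[0,0,0],"delta_rot":[0,0,0]},{"linear":[0,0,0],"delta_rot":[0,0,0]},{"linear":[0,0,0],"delta_rot":[0,0,0]}]' 0.5 20
python3 -m handwheel '[{"linear":[0,0,-0.5],"delta_rot":[0,0,0]},{"linear":[0,0,-1.5],"delta_rot":[0,0,0]},{"linear":[0,0,-3],"delta_rot":[0,0,0]},{"linear":[0,0,-4],"delta_rot":[0,0,0]},{"linear":[0,0,-4],"delta_rot":[0,0,0]},{"linear":[0,0,-3],"delta_rot":[0,0,0]},{"linear":[0,0,0],"delta_rot":[0,0,0]},{"linear":[0,0,0],"delta_rot":[0,0,0]}]'
python3 look.py 11; python3 - <<'E'
from workcell import optics,manip
import cv2,pickle
s=manip.read_state();f=optics.grab_frame("wrist");pickle.dump((f,s),open("pics/wrist11.pkl","wb"))
cv2.imwrite("pics/wrist11.png",f["image"][:,:,::-1])
f=optics.grab_frame("side");cv2.imwrite("pics/side11f.png",f["image"][:,:,::-1])
E
```

```text
time_s: 19.58
tool_pos: [0.5392, -0.1935, 0.0805]
tool_rot: [3.142, 0.0, -0.0]
contact_force: [-0.0, 0.3, 0.2]
finger_gap: 0.501
time_s: 20.58
tool_pos: [0.5388, -0.1933, 0.2406]
tool_rot: [-3.141, 0.0, 0.0]
contact_force: [0.2, -0.2, 0.1]
finger_gap: 0.498
[ 0.53839789 -0.19312739  0.23983984] [-0.21474454 -0.16461201 -1.20459363] [0.01291011 0.02122578 0.02220234]
```

View pics/scene11.png

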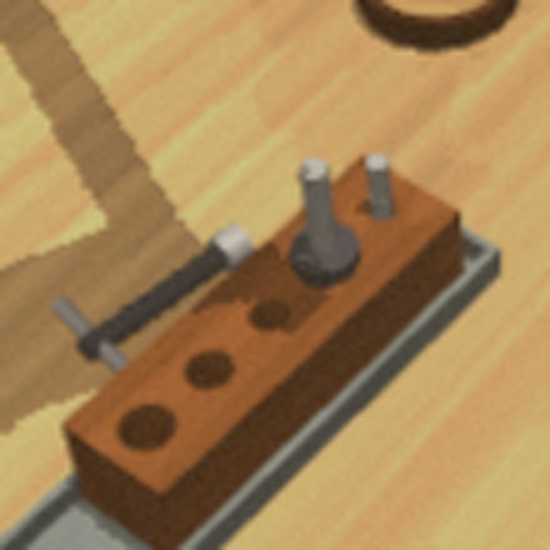

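View pics/side11.png

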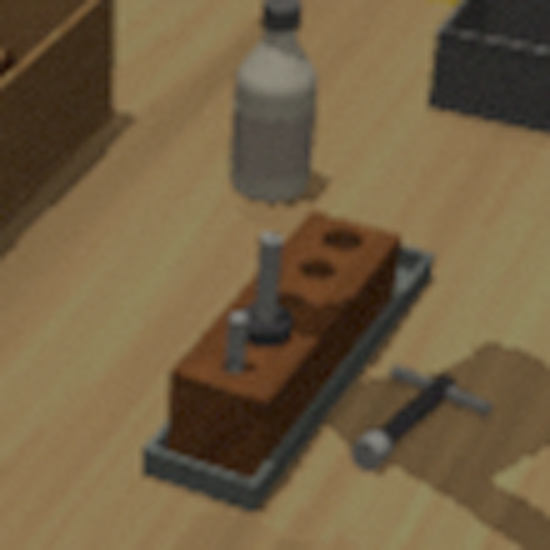

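View pics/side11f.png

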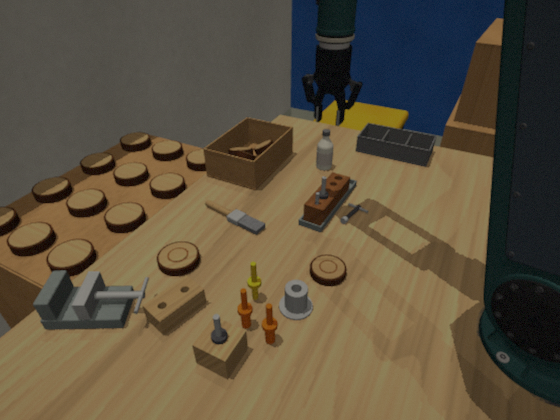

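The bit stands in the second hole with its collar down, the cup is empty and the other items haven't moved. Last check is the height and lean of the shank.

```bash
python3 - <<'E'
from axis import *
ax("11",(267,325),(323,250),(270,240),(315,168))
E
```

```text
end [ 0.5372 -0.1942  0.0634] collar [ 0.5389 -0.1939  0.1168] len 0.05346592479308605 tilt deg x,y [1.8357 0.3325] tool [ 0.5388 -0.1933  0.2406]
```

```bash
python3 -c "
from workcell import manip
print(manip.finish_job())"
```

```text
the job is handed in; nothing more can be done
None
```

The bit from the round steel cup is in the 13 mm hole (second from the +y end), upright with its collar down on the bar. I handed the job in at about 21 s. Once it was lifted, its body-to-collar width ratio showed it was the 13 mm bit.

**A mishap on the way:** on the first slide at 6–9 N the bit's end stuck on the bar, and the bit tipped about 7° in the fingers. I dragged it back upright, gripped it at 120 N and touched down more lightly. It then dropped in at y ≈ −0.1935 m. The highest force I read on the bar was about 9 N.

**Last checks:**
- **Shank top:** it measured 117 mm above the bench, against the expected 118 mm.
- **Lean:** it came out at 0.3° along the row and 1.8° across it, both within what the cameras can resolve.
- **Bench:** the other bit is still in its block, and nothing else in view appears to have moved.
- **Gripper:** it was clear of everything, about 16 cm above where it released the bit.

No final check failed. The scene and side cameras disagreed by 2–5 mm on the hole and bit-end positions, so I settled the position by feel.

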